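Clamp the drilling blank in its jig

ROBOT

A 6-joint arm with a two-finger parallel gripper is mounted at the origin on a cart in front of the work surface, level with it; the furniture and walls round the work are solid. World frame = base frame: x ahead of the robot, y to its left, z up, the work surface at z = 0. Lengths are in mm, angles in rad, forces in N, time in s.
With the tool pointing down it reaches from about 350 to 775 mm from the base axis. Payload 7.3 kg.
Tool frame: the origin (TCP) lies midway between the tips of the shut fingers; the grasp point (between the pads) lies 19 mm behind it; y points along the fingers, z is the direction in which the jaws open and shut, and the axes are right-handed (so a half turn about y gives the same grasp; the last joint's range is limited). The gripper opens to 92 mm and grips with 3 to 60 N. Pads are 19 mm wide; open, the fingers measure 130 mm over their backs; the gripper's body (75 mm by 190 mm) begins 47 mm behind the grasp point.
Start: joints at [-1.445, 0.342, 1.524, -0, 1.275, -0.146], TCP at [140.967, -505.74, 226.741] pointing down, gripper open.
Joint ranges: [-2.53, 2.53], [-0.77, 2.02], [0.04, 2.7], [-1, 4.14], [0.28, 2.66], [-3.11, 3.11]. Speed limits (rad/s): [2.57, 2.57, 3.14, 3.14, 3.14, 3.14].

INTERFACE

Orientations are given as a rotation vector (axis times angle).
In Python, from plant import ctrl, effector, optics, hand_in gives the robot as it stands. The module is installed in compiled form; this text tells all that it offers. Calls block until the motion is done:
- ctrl.move_pose(position, orientation): joint-space move of the TCP to a pose.
- ctrl.servo_line(position, rotation=None, speed=150): straight line of the TCP; rotation=None keeps the orientation; speed is the mean speed in mm/s.
- ctrl.set_joints(angles): joint-space move.
- effector.set_gripper(opening, force=None): finger opening in mm; force is the grip in N (None keeps the last); returns when the fingers have stopped.
- ctrl.hold(seconds).
- ctrl.ik(position, orientation): joint angles nearest the present ones, or None.
- ctrl.observe(): the state.
- optics.grab_frame(name): name is "scene" or "top" or "wrist"; returns a dict with "frame" (400x640x3 uint8, blue, green, red), "fx", "fy", "cx", "cy" (pixels), "camera_from_world" (4x4, takes a point from world to camera coordinates). Camera axes: x right, y down, z forward; pixel columns grow to the right and rows downward; lengths in mm; the calibration is good to about 2 mm. A picture is of the moment at which its call begins. There is no depth.
A pose or a line that the arm cannot do raises ctrl.IKError and nothing moves.
- hand_in(): hands the job in, once; it reports no verdict.
The state is a dict: "time_s": time; "qpos": joint angles; "qd": joint speeds; "joint_torque": joint torques, N m; "tool_pos": TCP position; "ee_rot": TCP orientation; "wrist_force": force on the tool from outside, world axes, zero at the start; "torque": the same for the moment, N m; "finger_gap": finger opening in mm.
Only numpy, scipy, OpenCV 4.12 (cv2) and the standard library are available. Lean on these libraries where they do the work, as an engineer would, in place of code of your own. Each camera call takes 0.05 s, during which the arm holds its last target.

TASK

Lay the short, thick wooden block flat in the nest of the holding jig, lengthwise between its four corner posts, and let go of it. Then swing the jig's clamp arm over and press it all the way down, so that its foot drives the block fully home against the spring bed and the clamp stays shut.

Things in the scene. Friction and masses are not known exactly. Their poses are not given: they have to be found in the camera images.
- blank: Short, thick block of dark plain wood, 36 wide (its x) x 62 long (its y) x 26 high, 45 g, loose on the table left or right of the jig; origin: centre of its underside. Any end first. Two other wooden blocks lie about, not wanted: one longer and flatter (42 x 85 x 20), one narrower and thinner (24 x 70 x 14).
- jig: Fixed jig, base 185 x 116 x 15 high. Origin: under the nest's centre, at table height; x points to the hinge (away from the robot, within 20 deg), z up. Nest: 80 (x) by 54 (y) between 4 corner posts 40 high; block's length along x; mid long sides open 48 wide for fingers. Sprung bed in it: top z = 26, carries the block unsunk; home z = 18, at 5.6 N. Hinge axis along y at x = 85, z = 55 mm.
- clamp (a joint): Clamp arm angle, rad: 0 shut (level over the nest, end stop), 1.57 upright, starts 1.6 to 1.85 leaning back. Stiff, stays where left: needs about 5 N square to the arm at the handle, up to 8 N at the last against the spring. Arm 22 wide, 10 thick; its rubber foot, 85 mm from the hinge, meets the block's top at about 0.09 rad.
- clamp_handle (a point): Centre of the round black crossbar (16 thick, 80 long, along jig y) at the arm's end, 147 mm from the hinge. At angle q: jig x = 85 - 147 cos q, z = 55 + 147 sin q (mm). Push it over with shut fingers from behind (the side away from the robot), then down from above, at its middle.
Mind the look-alikes: they are no part of the job. Leave any turquoise look-alike of the blank alone.

How it is judged:
By the outcome, as a careful person would: the job done as asked, in the order asked, and still so for the second after the job is handed in, with the robot touching nothing.
It also fails if it takes over 58 s, if anything falls off the work surface, if the arm or the gripper's body presses on something with over 40 N, if the wrist force passes 120 N, or if a joint passes its speed limit or range.

## Working session

There is one attempt and no reset: what is moved stays moved. The work goes in short steps, each a Python script; the robot and the scene stay as the last script left them, time stands still between calls to the robot, and variables do not carry over. Pictures are saved under pics/ and viewed, and the job is handed in when it is done.

```bash
mkdir -p pics; ls
python3 - <<'E'
from plant import ctrl, effector, optics
import cv2, pickle
for n in ("scene","top","wrist"):
    f=optics.grab_frame(n); cv2.imwrite(f"pics/{n}0.png",f["frame"]); pickle.dump(f,open(f"{n}0.pkl","wb"))
    print(n,f["fx"],f["cx"],f["cy"],f["camera_from_world"].round(3).tolist())
s=ctrl.observe(); print(s["time_s"],s["tool_pos"],s["ee_rot"],s["wrist_force"])
E
```

```text
pics
scene 419.725965849107 320.3469823016947 197.54369869140962 [[-0.763, -0.646, -0.015, 398.547], [-0.426, 0.521, -0.739, 291.756], [0.485, -0.558, -0.673, 792.334], [0.0, 0.0, 0.0, 1.0]]
top 394.21120839800454 320.5978955153118 200.01052391563056 [[-0.012, -1.0, -0.004, -2.794], [-0.995, 0.013, -0.102, 519.859], [0.102, 0.003, -0.995, 971.812], [0.0, 0.0, 0.0, 1.0]]
wrist 291.25696767189703 316.803477642125 193.75729306411966 [[0.268, -0.964, -0.0, -524.711], [-0.921, -0.256, 0.293, -36.675], [-0.283, -0.078, -0.956, 391.883], [0.0, 0.0, 0.0, 1.0]]
0.15 [ 140.95920584 -505.41916399  226.21346512] [-0.28392394  2.07723857 -2.07482171] [ 0.11317593 -0.30458675  0.80021194]
```

View pics/scene0.png

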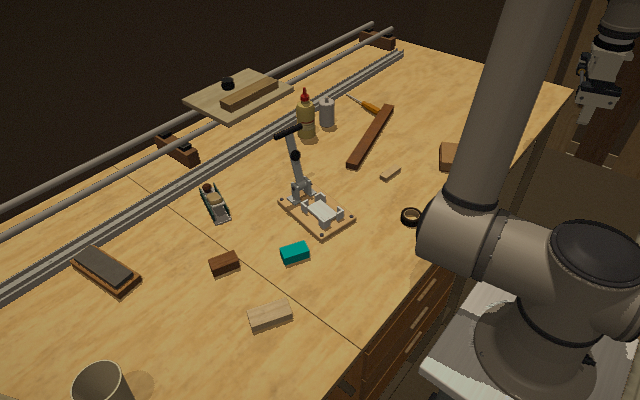

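View pics/top0.png

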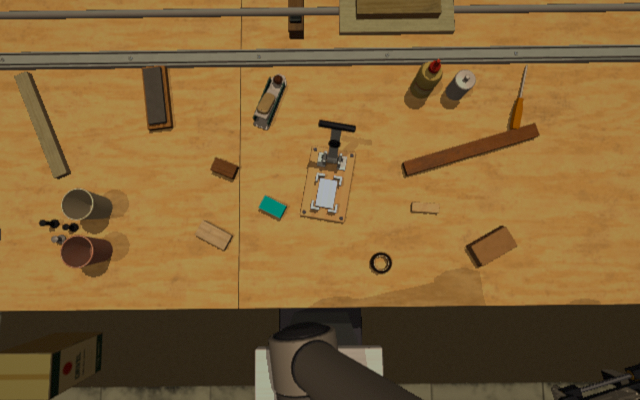

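The top view shows a small dark block at about (224,168), the likely blank. The turquoise look-alike is at (272,207), the pale long block at (213,235), the thin block at (425,208), and the jig with its nest at about (326,194). Next I'll zoom in and measure.

```bash
cat > h.py <<'E'
import numpy as np, cv2, pickle
def ray(f,u,v):
    M=np.array(f["camera_from_world"]);R=M[:3,:3];t=M[:3,3]
    d=R.T@np.array([(u-f["cx"])/f["fx"],(v-f["cy"])/f["fy"],1]); return -R.T@t,d
def onz(f,u,v,z):
    c,d=ray(f,u,v); return c+d*(z-c[2])/d[2]
def proj(f,p):
    M=np.array(f["camera_from_world"]);q=M[:3,:3]@np.asarray(p,float)+M[:3,3]
    return np.array([f["fx"]*q[0]/q[2]+f["cx"],f["fy"]*q[1]/q[2]+f["cy"]])
def tri(f1,uv1,f2,uv2):
    A=[];b=[]
    for f,(u,v) in((f1,uv1),(f2,uv2)):
        c,d=ray(f,u,v);d=d/np.linalg.norm(d);P=np.eye(3)-np.outer(d,d);A.append(P);b.append(P@c)
    return np.linalg.lstsq(np.vstack(A),np.hstack(b),rcond=None)[0]
def crop(f,name,u0,v0,u1,v1,s):
    im=cv2.resize(f["frame"][v0:v1,u0:u1],None,fx=s,fy=s,interpolation=cv2.INTER_CUBIC)
    cv2.imwrite("pics/"+name,im)
E
python3 - <<'E'
from h import *
f=pickle.load(open("top0.pkl","rb")); crop(f,"tc.png",190,110,370,230,4.4)
g=pickle.load(open("scene0.pkl","rb")); crop(g,"sc.png",190,115,370,285,3.5)
hsv=cv2.cvtColor(f["frame"],cv2.COLOR_BGR2HSV)
print(hsv[168,218:230].tolist(),hsv[180,220].tolist(), hsv[246,492].tolist())
for z in (0,26):
  for u,v in((224,168),(492,246),(213,235),(425,208),(272,207)): print(z,u,v,onz(f,u,v,z).round(0))
E
```

```text
[[13, 191, 91], [14, 196, 91], [13, 187, 94], [14, 192, 97], [13, 184, 100], [14, 185, 99], [13, 188, 99], [14, 189, 96], [13, 190, 94], [14, 192, 93], [13, 193, 94], [14, 198, 94]] [17, 169, 169] [14, 166, 134]
0 224 168 [610. 243.   0.]
0 492 246 [ 398. -447.    0.]
0 213 235 [435. 269.   0.]
0 425 208 [ 498. -280.    0.]
0 272 207 [506. 117.   0.]
26 224 168 [605. 237.  26.]
26 492 246 [ 399. -436.   26.]
26 213 235 [435. 262.  26.]
26 425 208 [ 496. -273.   26.]
26 272 207 [504. 114.  26.]
```

View pics/tc.png

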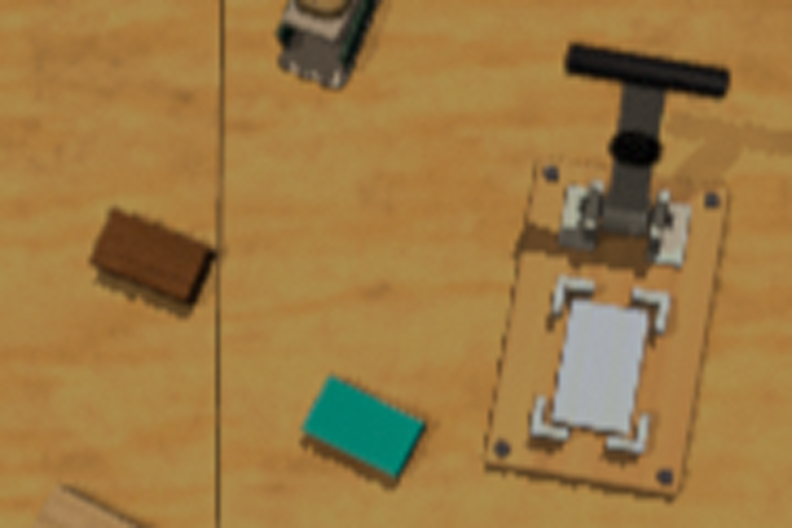

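View pics/sc.png

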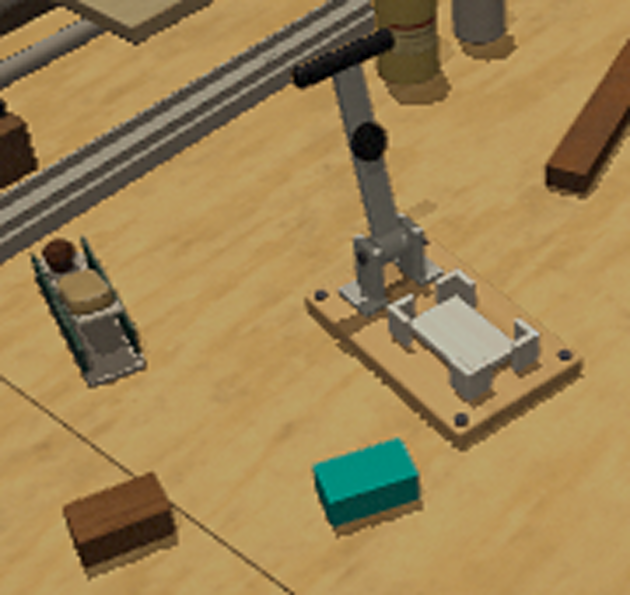

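Run:
```python
from h import *
f=pickle.load(open("top0.pkl","rb"))
o=lambda x,y,z:onz(f,190+(x+.5)/4.4-.5,110+(y+.5)/4.4-.5,z)
C=[o(*p,15) for p in((537,158),(730,190),(676,498),(487,465))]
print(np.round(C,1)); 
print("base centre",np.mean(C,0).round(1))
def ang(d): return np.arctan2(d[1],d[0])
print("jig x dir", ang(C[0]-C[3]),ang(C[1]-C[2]),"y edges",ang(C[0]-C[1])-np.pi/2,ang(C[3]-C[2])-np.pi/2)
B=[o(*p,26) for p in((572,300),(648,311),(630,433),(555,422))]
print("bed",np.round(B,1),np.mean(B,0).round(1), [np.linalg.norm(B[i]-B[i-1]).round(1) for i in range(4)])
# handle
g=pickle.load(open("scene0.pkl","rb"))
e=lambda x,y:(190+(x+.5)/4.4-.5,110+(y+.5)/4.4-.5); s=lambda x,y:(190+(x+.5)/3.5-.5,115+(y+.5)/3.5-.5)
print("handle L,R,mid",[tri(f,e(*a),g,s(*b)).round(1) for a,b in(((570,58),(300,76)),((726,81),(388,42)),((648,69),(344,60)))])
# block
hsv=cv2.cvtColor(f["frame"],cv2.COLOR_BGR2HSV); m=cv2.inRange(hsv,(5,150,75),(18,255,125)); 
m[:140]=0;m[200:]=0;m[:,:195]=0;m[:,250:]=0
c=max(cv2.findContours(m,0,2)[0],key=cv2.contourArea); print("blk",cv2.minAreaRect(c))
K=[o(*p,26) for p in((115,209),(212,248),(188,300),(94,261))]
print(np.round(K,1),np.mean(K,0).round(1),[np.linalg.norm(K[i]-K[i-1]).round(1) for i in range(4)],ang(K[1]-K[0]),ang(K[2]-K[3]))
```

```text
[[ 663.6   12.2   15. ]
 [ 642.9 -101.3   15. ]
 [ 461.9  -66.2   15. ]
 [ 482.4   43.    15. ]]
base centre [562.7 -28.1  15. ]
jig x dir -0.16848581413489716 -0.19162991610403884 y edges -0.18062087647303038 -0.18543084554133893
bed [[576.8  -7.5  26. ]
 [569.8 -51.4  26. ]
 [499.1 -39.9  26. ]
 [506.    3.1  26. ]] [537.9 -23.9  26. ] [np.float64(71.6), np.float64(44.5), np.float64(71.6), np.float64(43.6)]
handle L,R,mid [array([666.9,  -9.6, 198.3]), array([656.5, -85.7, 191.2]), array([662.5, -47.5, 193.4])]
blk ((229.25001525878906, 171.75001525878906), (39.08574295043945, 22.199186325073242), 34.695152282714844)
[[633.9 258.3  26. ]
 [610.1 201.5  26. ]
 [579.7 215.1  26. ]
 [603.3 270.   26. ]] [606.7 236.2  26. ] [np.float64(32.8), np.float64(61.6), np.float64(33.3), np.float64(59.8)] -1.9676073013269142 -1.977124297127986
```

```bash
cat >> h.py <<'E'
from scipy.spatial.transform import Rotation as Ro
def down(yaw):  # tool y down, jaw axis z at yaw
    y=np.array([0,0,-1.]);z=np.array([np.cos(yaw),np.sin(yaw),0]);x=np.cross(y,z)
    return Ro.from_matrix(np.column_stack([x,y,z])).as_rotvec()
E
python3 - <<'E'
from h import *
from plant import ctrl
s=ctrl.observe(); R=Ro.from_rotvec(s["ee_rot"]).as_matrix(); print(R.round(2))
w=pickle.load(open("wrist0.pkl","rb"));M=w["camera_from_world"];c=-M[:3,:3].T@M[:3,3]
print(c, "cam in tool",R.T@(c-s["tool_pos"]))
for p,y in(((420,120,300),-.4),((607,236,190),-.4),((607,236,4),-.4),((420,120,300),2.74),((607,236,4),2.74),((538,-24,30),1.39),((538,-24,30),-1.75)):
    print(p,y,ctrl.ik(p,down(y)))
E
```

```text
[[-0.96 -0.    0.27]
 [-0.27  0.   -0.96]
 [-0.   -1.   -0.  ]]
[ 217.42634994 -484.34722077  385.190945  ] cam in tool [-7.93444804e+01 -1.58963960e+02  5.35244937e-02]
(420, 120, 300) -0.4 [0.10248958 0.12465271 1.60807175 0.         1.4088682  0.50248958]
(607, 236, 190) -0.4 [0.25323073 0.60427265 1.19530698 0.         1.34201302 0.65323073]
(607, 236, 4) -0.4 [0.25323073 0.79598279 1.38261437 0.         0.96299549 0.65323073]
(420, 120, 300) 2.74 [ 0.10248958  0.12465271  1.60807175  0.          1.4088682  -2.63751042]
(607, 236, 4) 2.74 [ 0.25323073  0.79598279  1.38261437  0.          0.96299549 -2.48676927]
(538, -24, 30) 1.39 [-1.86926686e-01  6.01336174e-01  1.71721972e+00 -4.44089210e-16
  8.23036755e-01 -1.57692669e+00]
(538, -24, 30) -1.75 [-1.86926686e-01  6.01336174e-01  1.71721972e+00 -4.44089210e-16
  8.23036755e-01  1.56307331e+00]
```

View pics/wrist0.png

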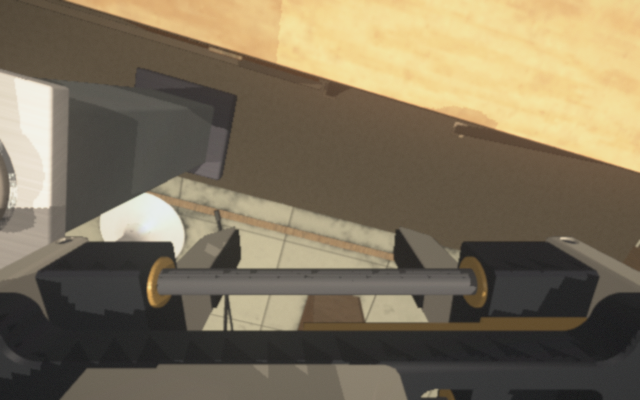

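Run:
```python
from h import *
from plant import ctrl,optics
ctrl.move_pose((420,120,300),down(2.74))
ctrl.move_pose((607,236,150),down(2.74))
f=optics.grab_frame("wrist"); pickle.dump(f,open("wrist1.pkl","wb")); cv2.imwrite("pics/wrist1.png",f["frame"])
s=ctrl.observe(); print(s["time_s"],s["tool_pos"],s["finger_gap"],s["wrist_force"])
print(proj(f,(607,236,26)))
```

```text
3.6917 [607.23735546 235.43235029 151.73407932] 91.74565334589242 [ 0.26622806 -0.47966127  1.12983971]
[317.38796086 187.25299941]
```

View pics/wrist1.png

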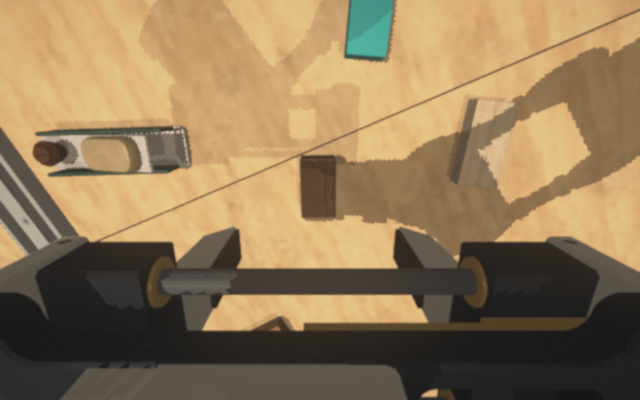

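The dark block spans roughly columns 302–337 and rows 155–219, sitting between the open fingers and nearly aligned with them. I'll measure it from a crop.

Run:
```python
from h import *
f=pickle.load(open("wrist1.pkl","rb")); crop(f,"w1c.png",270,130,370,240,5.4)
```

```text
(no output)
```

View pics/w1c.png

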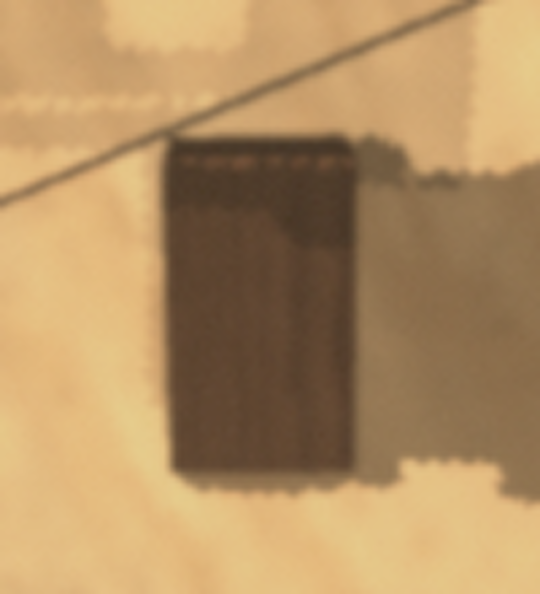

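Run:
```python
from h import *
f=pickle.load(open("wrist1.pkl","rb"))
o=lambda x,y,z:onz(f,270+(x+.5)/5.4-.5,130+(y+.5)/5.4-.5,z)
K=np.array([o(*p,26) for p in((167,155),(353,155),(353,470),(172,470))])
print(K.round(1),K.mean(0).round(1),[np.linalg.norm(K[i]-K[i-1]).round(1) for i in range(4)])
for a,b in((0,3),(1,2)): d=K[a]-K[b]; print(np.arctan2(d[1],d[0])%np.pi)
```

```text
[[610.7 202.3  26. ]
 [579.5 215.6  26. ]
 [602.6 272.5  26. ]
 [634.8 258.8  26. ]] [606.9 237.3  26. ] [np.float64(61.5), np.float64(33.9), np.float64(61.5), np.float64(35.0)]
1.1673688372757944
1.1861558372855567
```

Run:
```python
from h import *
from plant import ctrl,optics,effector
J=1.175+np.pi/2
ctrl.servo_line((606.9,237,40),down(J),150)
ctrl.servo_line((606.9,237,5),None,80)
s=ctrl.observe(); print(s["tool_pos"],s["wrist_force"])
print(effector.set_gripper(30,25))
s=ctrl.observe(); print(s["time_s"],s["tool_pos"],s["finger_gap"],s["wrist_force"])
ctrl.servo_line((606.9,237,120),None,150)
s=ctrl.observe(); print(s["time_s"],s["tool_pos"],s["finger_gap"],s["wrist_force"])
# carry clear of handle, then above the nest
ctrl.move_pose((500,100,200),down(J-.7))
ctrl.move_pose((538,-24,150),down(np.pi/2-.182))
ctrl.hold(.3)
s=ctrl.observe(); print(s["time_s"],s["tool_pos"],s["finger_gap"],s["wrist_force"])
for n in ("wrist","top"):
    f=optics.grab_frame(n); pickle.dump(f,open(n+"2.pkl","wb")); cv2.imwrite(f"pics/{n}2.png",f["frame"])
```

```text
[606.7801043  236.97257137   4.50001809] [0.69007705 0.02413353 0.44318771]
False
6.0667 [606.88857172 237.02442229   5.01456249] 35.64742271282425 [ 0.29769039 -0.11781604  1.13630612]
6.9833 [606.217497   236.81756559 118.89277262] 36.03339379727546 [-1.05328359 -0.32236275 -1.08911508]
8.6917 [538.15492697 -22.9588392  150.44260051] 36.10482286019969 [-0.92300669 -0.29334206  0.10664709]
```

View pics/wrist2.png

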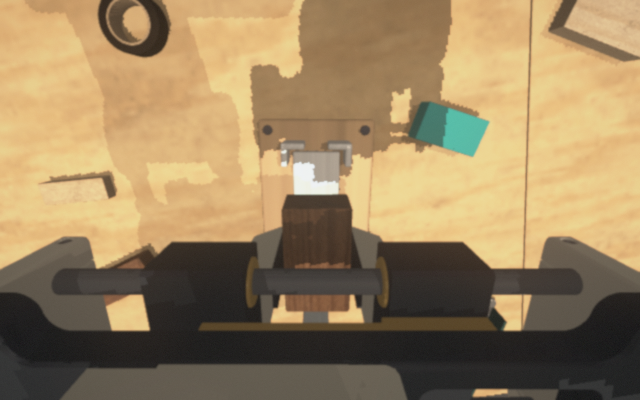

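The block is held between the fingers with a 36 mm gap. Below it, the nest's near posts show at about (292,150) and (340,150). I'll refine the nest centre from this view.

Run:
```python
from h import *
f=pickle.load(open("wrist2.pkl","rb")); crop(f,"w2c.png",250,105,390,215,5.6)
```

```text
(no output)
```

View pics/w2c.png

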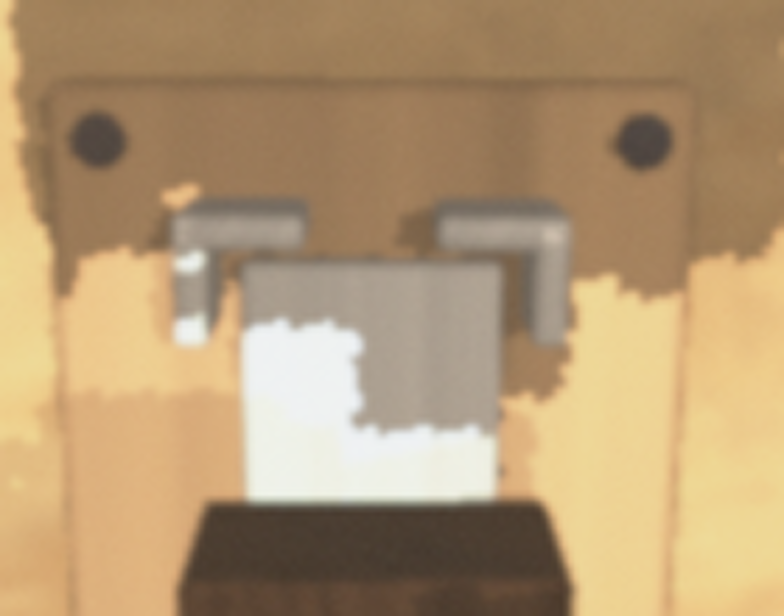

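Run:
```python
from h import *
f=pickle.load(open("wrist2.pkl","rb"))
o=lambda x,y,z:onz(f,250+(x+.5)/5.6-.5,105+(y+.5)/5.6-.5,z)
for n,a,b,z in(("screws",(97,139),(644,141),15),("base",(52,88),(690,86),15),("post in",(212,248),(528,249),40),("bed",(243,263),(500,263),26)):
    A,B=o(*a,z),o(*b,z);d=A-B   # A is left in image
    m=(A+B)/2; yaw=np.arctan2(d[1],d[0])
    print(n,A.round(1),B.round(1),"mid",m.round(1),np.linalg.norm(d).round(1),"yaw",yaw+np.pi/2, "from nest: ", ((m[:2]-[538,-24])@np.array([[.9836,.1805],[-.18,.9836]]).T))
```

```text
screws [474.4 -62.   15. ] [492.1  33.1  15. ] mid [483.2 -14.4  15. ] 96.8 yaw -0.183969232150887 from nest:  [-52.1274147   19.26443053]
base [464.4 -67.8  15. ] [484.2  42.3  15. ] mid [474.3 -12.7  15. ] 111.8 yaw -0.17737673213542604 from nest:  [-60.61071444  22.55357214]
post in [493.8 -42.8  40. ] [503.3   8.4  40. ] mid [498.5 -17.2  40. ] 52.1 yaw -0.18347878804685913 from nest:  [-37.60942082  13.78941004]
bed [499.  -39.8  26. ] [507.1   4.2  26. ] mid [503.  -17.8  26. ] 44.7 yaw -0.18030841241180484 from nest:  [-33.27394757  12.34992101]
```

Run:
```python
from h import *
from plant import ctrl,optics,effector
N=(538,-24.3); r=down(np.pi/2-.182)
ctrl.servo_line((*N,70),r,150)
ctrl.servo_line((*N,31.5),None,60)
s=ctrl.observe(); print(s["tool_pos"],s["wrist_force"])
effector.set_gripper(60)
s=ctrl.observe(); print(s["time_s"],s["finger_gap"],s["wrist_force"])
ctrl.servo_line((*N,130),None,150)
# back off toward robot so the cameras see it
e=np.array([.9835,-.181])
ctrl.servo_line((*(np.array(N)-90*e),150),None,200)
for n in ("wrist","scene"):
    f=optics.grab_frame(n); pickle.dump(f,open(n+"3.pkl","wb")); cv2.imwrite(f"pics/{n}3.png",f["frame"])
f=pickle.load(open("scene3.pkl","rb")); crop(f,"s3c.png",240,110,370,250,4.2)
s=ctrl.observe(); print(s["time_s"],s["tool_pos"])
```

```text
[538.14158739 -24.3103549   31.54979715] [ 0.97995577 -0.13906611 -0.7771751 ]
10.8917 59.83168294645341 [0.72512789 0.83329505 0.20813751]
12.4083 [450.6354447   -8.31938401 149.63696131]
```

View pics/wrist3.png

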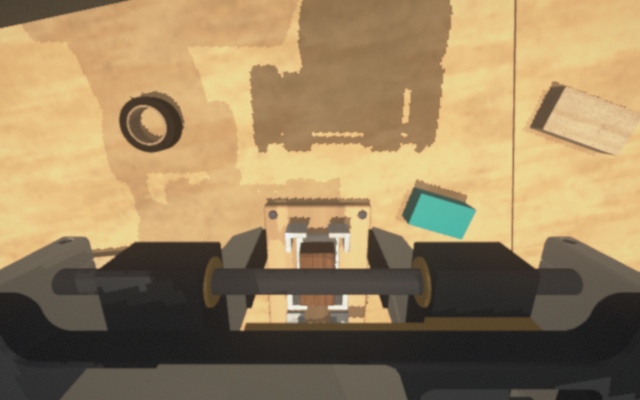

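View pics/s3c.png

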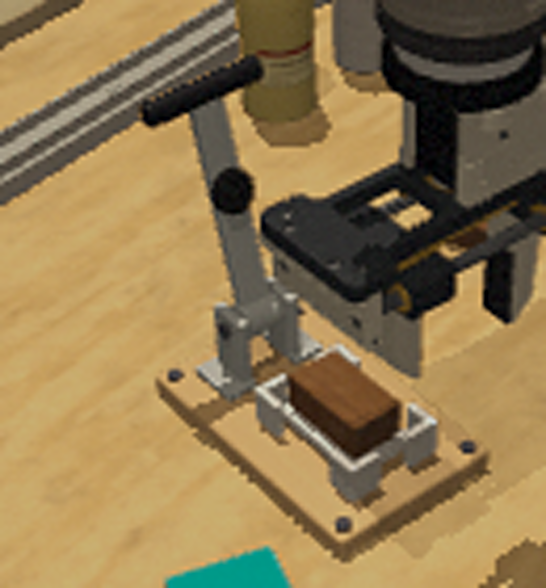

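The wrist and scene views both show the block lying flat and lengthwise between the four posts. Next I'll shut the fingers, go over the handle and push it from behind.

```bash
cat >> h.py <<'E'
N0=np.array([538,-24.3]);EX=np.array([np.cos(-.182),np.sin(-.182)])
def J(x,z): return (*(N0+x*EX),z)
def H(q): return 85-147*np.cos(q),55+147*np.sin(q)
RD=down(np.pi/2-.182)
E
python3 - <<'E'
from h import *
from plant import ctrl,optics,effector
def st(t=""):
    s=ctrl.observe(); F=s["wrist_force"]; print(t,round(s["time_s"],1),((s["tool_pos"][:2]-N0)@EX).round(1),s["tool_pos"][2].round(1),"F",(F[:2]@EX).round(1),F[2].round(1))
for x,z in((60,250),(165,250),(165,188)): print(ctrl.ik(J(x,z),RD))
effector.set_gripper(0)
ctrl.move_pose(J(0,250),RD)
ctrl.servo_line(J(165,250),RD,220)
ctrl.servo_line(J(165,188),None,150)
st("behind")
f=optics.grab_frame("scene"); crop(f,"s4c.png",200,40,400,250,2.8)
E
```

```text
[-1.86925294e-01  4.63202204e-01  1.27112280e+00 -4.44089210e-16
  1.40726765e+00 -1.57572162e+00]
[-1.86184567e-01  6.81255482e-01  8.93562885e-01 -4.44089210e-16
  1.56677429e+00 -1.57498089e+00]
[-1.86184567e-01  7.08523140e-01  1.00816057e+00 -4.44089210e-16
  1.42490894e+00 -1.57498089e+00]
behind 15.5 165.0 189.2 F -0.1 1.6
```

View pics/s4c.png

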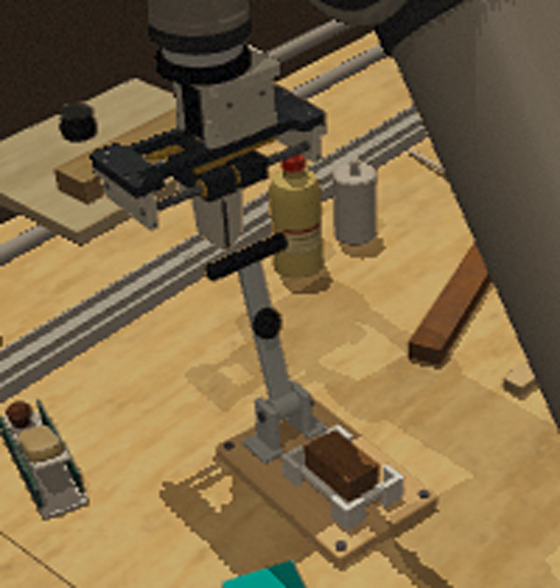

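The shut fingers are behind the crossbar at about (230,225) in the crop, centred on it. Now I'll push it over.

Run:
```python
from h import *
from plant import ctrl,optics,effector
def st(t=""):
    s=ctrl.observe(); F=s["wrist_force"]; print(t,round(s["time_s"],1),((s["tool_pos"][:2]-N0)@EX).round(1),s["tool_pos"][2].round(1),"F",(F[:2]@EX).round(1),F[2].round(1)); return F
for q in (1.8,1.7,1.55,1.4,1.25,1.1,.95,.85):
    x,z=H(q); dz=-9 if q>1.5 else 8*np.cos(q)-7
    ctrl.servo_line(J(x+17.5,z+dz),None,90)
    F=st(f"q{q}")
    if np.linalg.norm(F)>35: print("STOP"); break
f=optics.grab_frame("scene"); crop(f,"s5c.png",200,40,400,250,2.8)
```

```text
q1.8 16.0 136.2 190.3 F 0.6 -0.3
q1.7 16.4 121.7 192.0 F 1.1 1.8
q1.55 16.8 98.9 192.4 F -0.2 0.3
q1.4 17.1 77.3 193.9 F 0.0 0.1
q1.25 17.5 56.0 190.0 F -0.1 0.5
q1.1 17.9 35.7 182.7 F 0.2 0.5
q0.95 18.3 16.9 172.2 F 0.9 -1.3
q0.85 18.6 5.4 163.7 F 1.5 -1.4
```

View pics/s5c.png

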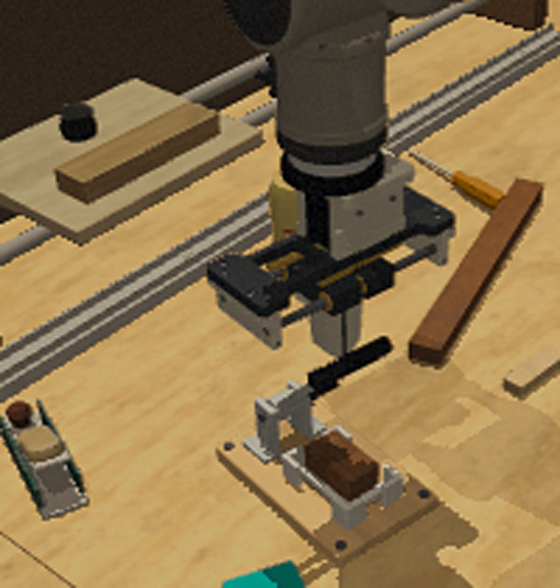

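Run:
```python
from h import *
from plant import ctrl,optics,effector
f=optics.grab_frame("scene")
for q in(.7,.85,1.,1.2,1.5):
    print(q,((proj(f,J(*H(q)))-[200,40])*2.8).round(0))
crop(f,"s5d.png",270,130,350,230,6)
f=optics.grab_frame("wrist"); cv2.imwrite("pics/w5.png",f["frame"])
```

```text
0.7 [360. 383.]
0.85 [348. 359.]
1.0 [334. 336.]
1.2 [313. 308.]
1.5 [281. 275.]
```

View pics/s5d.png

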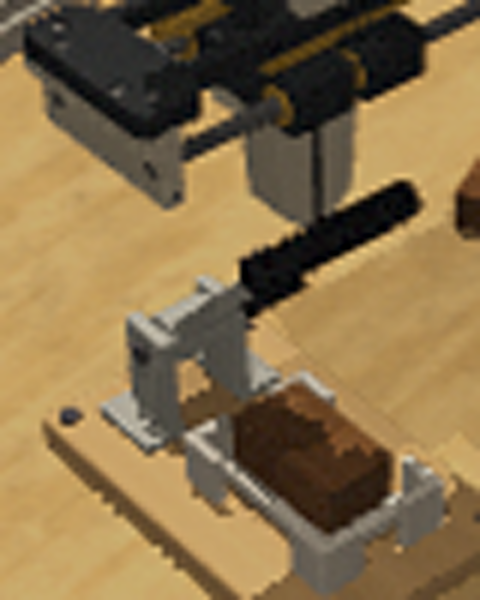

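View pics/w5.png

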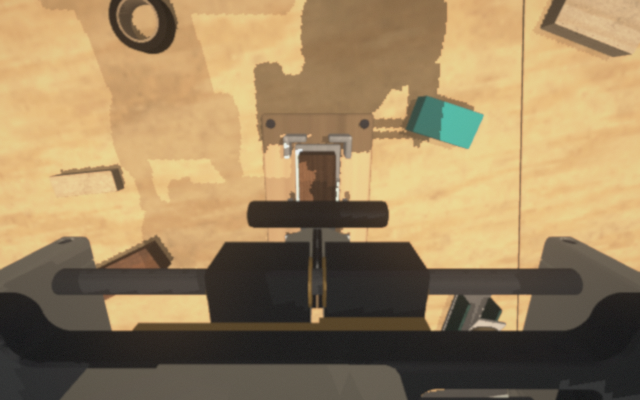

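The bar is at about q = 0.83, square in front of the fingers. Now I'll press it down from above.

Run:
```python
from h import *
from plant import ctrl,optics,effector
def st(t=""):
    s=ctrl.observe(); F=s["wrist_force"]; print(t,round(s["time_s"],1),((s["tool_pos"][:2]-N0)@EX).round(1),s["tool_pos"][2].round(1),"F",(F[:2]@EX).round(1),F[2].round(1)); return F
ctrl.servo_line(J(10,185),None,120)
x,z=H(.83); ctrl.servo_line(J(x+2,z+22),None,120)
for q in (.83,.7,.57,.44,.32,.22,.14,.1):
    x,z=H(q); ctrl.servo_line(J(x+2,z+8),None,80)
    F=st(f"q{q}")
    if np.linalg.norm(F)>35: print("STOP"); break
f=optics.grab_frame("scene"); crop(f,"s6c.png",240,110,370,250,4.2)
```

```text
q0.83 19.8 -12.0 170.8 F 0.0 0.4
q0.7 20.2 -25.3 157.7 F -0.3 0.5
q0.57 20.6 -36.6 142.4 F -0.7 0.3
q0.44 20.9 -45.7 125.7 F 0.6 0.2
q0.32 21.3 -52.3 109.3 F -0.3 1.0
q0.22 21.6 -56.4 95.2 F 0.0 0.1
q0.14 21.9 -58.5 83.6 F -0.7 0.3
q0.1 22.2 -59.2 77.6 F 0.4 0.4
```

View pics/s6c.png

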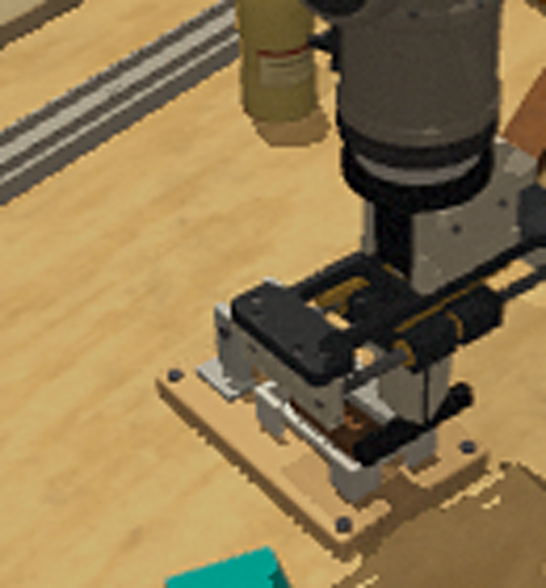

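Run:
```python
from h import *
from plant import ctrl,optics,effector
def st(t=""):
    s=ctrl.observe(); F=s["wrist_force"]; print(t,round(s["time_s"],1),((s["tool_pos"][:2]-N0)@EX).round(1),s["tool_pos"][2].round(1),"F",(F[:2]@EX).round(1),F[2].round(1)); return F
z=77
while z>57:
    z-=2 if z>66 else 0.7
    ctrl.servo_line(J(-60,z),None,40)
    F=st(f"z{z:.1f}")
    if F[2]>22: print("STOP"); break
ctrl.hold(.3); st("hold")
```

```text
z75.0 22.5 -59.8 75.1 F 0.0 1.7
z73.0 22.7 -60.0 73.0 F 0.5 2.7
z71.0 23.0 -60.2 70.9 F -0.5 3.2
z69.0 23.2 -60.4 68.9 F -1.4 3.4
z67.0 23.5 -60.5 66.8 F -1.9 4.4
z65.0 23.7 -60.6 64.8 F -3.1 4.2
z64.3 24.0 -60.6 64.2 F -4.0 4.8
z63.6 24.2 -60.6 63.5 F -4.0 5.6
z62.9 24.5 -60.7 63.0 F -4.7 6.4
z62.2 24.7 -60.6 62.7 F -7.5 11.9
z61.5 25.0 -60.6 62.5 F -7.0 18.2
z60.8 25.2 -60.6 62.3 F -9.2 22.2
STOP
hold 25.5 -60.6 62.3 F -8.9 22.2
```

The force rises sharply at z ≈ 62.5, which matches the end stop at 63. I'll retreat and check.

Run:
```python
from h import *
from plant import ctrl,optics,effector
ctrl.servo_line(J(-60,110),None,100)
ctrl.servo_line(J(-130,230),None,200)
ctrl.move_pose((330,-330,300),RD)
ctrl.hold(.3)
print(ctrl.observe()["time_s"],ctrl.observe()["wrist_force"])
f=optics.grab_frame("scene"); pickle.dump(f,open("scene7.pkl","wb")); crop(f,"s7c.png",250,160,370,250,6)
t=optics.grab_frame("top"); pickle.dump(t,open("top7.pkl","wb")); crop(t,"t7c.png",280,130,380,230,5.9)
for q in(0,.05,.1): print(q,[((proj(f,np.array(J(*H(q)))+s*np.array([-EX[1],EX[0],0])*40)-[250,160])*6).round(1).tolist() for s in(1,-1)])
```

```text
28.625 [ 0.68957541 -0.10557707  1.1140395 ]
0 [[450.7, 375.7], [603.6, 283.6]]
0.05 [[450.3, 362.1], [603.9, 270.1]]
0.1 [[449.2, 347.9], [603.6, 256.0]]
```

View pics/s7c.png

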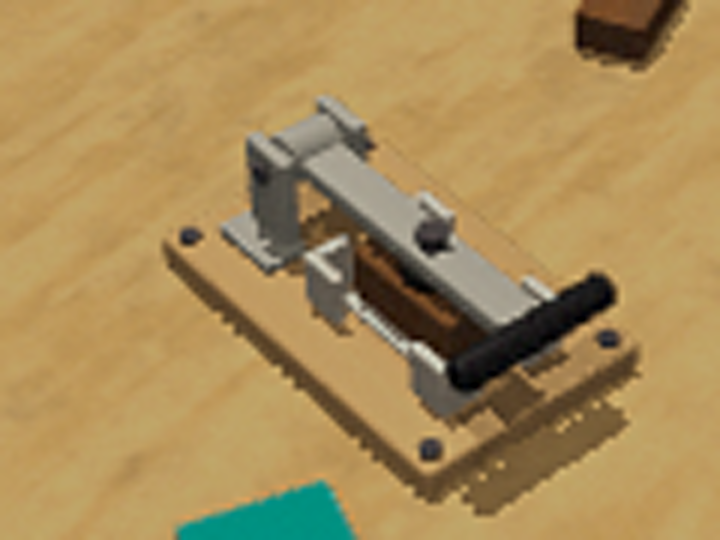

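View pics/t7c.png

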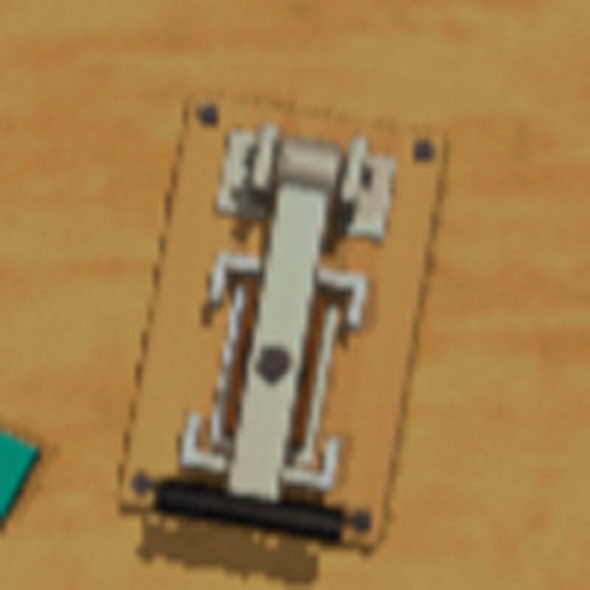

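Run:
```python
from h import *
from plant import ctrl,optics,hand_in
f=pickle.load(open("scene7.pkl","rb")); g=optics.grab_frame("scene")
for k in(f,g):
    m=(k["frame"].max(2)<45).astype(np.uint8); m[:195]=0;m[232:]=0;m[:,:318]=0;m[:,358:]=0
    n,l,s,c=cv2.connectedComponentsWithStats(m); i=1+s[1:,4].argmax(); print(s[i],c[i].round(2))
for q in(-.03,0,.03,.06): print(q,proj(f,J(*H(q))).round(2))
```

```text
[324 206  28  19 203] [336.49 215.22]
[324 206  28  19 201] [336.6  215.31]
-0.03 [338.05 216.1 ]
0 [338.09 214.8 ]
0.03 [338.1  213.45]
0.06 [338.07 212.07]
```

The bar centroid is at row 215.2–215.3 against 214.8 predicted for q = 0, and it didn't shift between the two frames. The clamp is shut and stable, so I'm handing in.

```bash
python3 -c "
from plant import hand_in,ctrl
print(ctrl.observe()['time_s']); print(hand_in())"
```

```text
28.775
the job is handed in; nothing more can be done
None
```

The block is in the nest with the clamp shut on it, and I handed the job in at 28.8 s.

- **Placing:** I picked up the dark 36 x 62 block, laid it flat and lengthwise between the four posts, and let go. The wrist and scene views both showed it inside the posts.
- **Clamping:** With shut fingers I pushed the handle over from behind, then pressed it down from above. The force rose sharply to about 22 N upward once the tool tip reached z ≈ 62.5 mm; I expected the end stop at 63 mm.
- **Last checks:** With the robot moved away, the handle was at row 215.2–215.3 in the scene image, against 214.8 predicted for fully shut. It did not shift between two frames about 0.1 s apart. The sideways reading was about 1.5 pixels off the prediction, probably because the mask missed the shaded end of the bar.
- **Not checked directly:** The bed's depth was not measured. I take the block as fully home from the clamp being at its stop.

The turquoise look-alike and the other blocks were not touched.

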